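Reverse a backwards filter cartridge and draw up its end fittings

ROBOT

A 7-joint arm with a two-finger parallel gripper is mounted at the origin on a cart in front of the work surface, level with it; the furniture and walls round the work are solid. World frame = base frame: x ahead of the robot, y to its left, z up, the work surface at z = 0. Lengths are in m, angles in rad, forces in N, time in s.
With the tool pointing down it reaches from about 0.425 to 1.025 m from the base axis. Payload 9.4 kg.
Tool frame: the origin (TCP) lies midway between the tips of the shut fingers; the grasp point (between the pads) lies 19 mm behind it (tcp_to_grasp is the distance from the TCP to the grasp point, in m); z points along the fingers, y is the line along which they close (so a half turn about z gives the same grasp; the last joint's range is limited). The gripper opens to 93 mm and grips with 3 to 60 N. Pads are 15 mm wide; open, the fingers measure 128 mm over their backs; the gripper's body (75 mm by 188 mm) begins 65 mm behind the grasp point.
Start: joints at [-1.186, 0.599, -0.003, 1.599, 0.002, 0.943, -0.08], TCP at [0.323, 0.649, 0.219] pointing down, gripper open.
Joint ranges: [-2.57, 2.57], [-0.35, 1.97], [-1.29, 1.29], [0.11, 2.56], [-1.05, 4.19], [0.11, 1.86], [-2.63, 2.63]. Speed limits (rad/s): [2.22, 2.22, 3.01, 3.01, 3.14, 3.14, 3.14].

INTERFACE

Orientations are given as a unit quaternion [w, x, y, z].
In Python, from bench import * gives the robot as it stands.
- The arm moves only by the shell command python3 -m crank 'ROWS' [OPENING]. ROWS is JSON, a list of rows, each a list of 6 numbers: the shift along the world's x, y, z in cm, then the turn, a rotation vector about the world's x, y, z in units of 6 degrees (1.0 is 6 degrees). A call has 1 to 5 rows; each row shifts and turns the commanded pose from where the row before left it; what a row does not reach is not made up. A row lasts 1/8 s, in which the tool goes at most 62.5 mm and 10.7 degrees, less where a joint would pass 70% of its speed; a pose out of reach is approached as far as the arm can. A call is refused whole if a number of a shift passes 6.25 or a number of a turn 1, either way. A call with a gripper value outside its range is refused whole. OPENING is the finger opening in cm, from 0 to 9.3, set as the call begins (- or left out, the last holds). The fingers move at their own pace and stop on an object; the grip force is fixed at half the most. Time passes only in rows, so rows that do not move let the fingers close. It gives the time, the measured TCP pose, the force, the opening and the grip force at its end, in the units of the state.
- state(): the state, without advancing time (a new reading comes with each control period).
- camera(name): name is "scene" or "top" or "wrist"; returns a dict with "img" (480x640x3 uint8, blue, green, red), "fx", "fy", "cx", "cy" (pixels), "pose" (4x4, takes a point from camera to world coordinates). Camera axes: x right, y down, z forward; pixel columns grow to the right and rows downward; lengths in m; the calibration is good to about 2 mm. A picture is of the moment at which its call begins. There is no depth.
- finish_job(): hands the job in; it is judged then, once.
The state is a dict: "t": time; "qpos": joint angles; "qd": joint speeds; "joint_efforts": joint torques, N m; "tool_pos": TCP position; "tool_rot": TCP orientation; "wrist_force": force on the tool from outside, world axes, zero at the start; "ft_torque": the same for the moment, N m; "grip_width": opening from 0.0 (shut) to 1.0 (fully open); "gripper_force": force on a finger pad.
Only numpy, scipy, OpenCV 4.12 (cv2) and the standard library are available. Lean on these libraries where they do the work, as an engineer would, in place of code of your own. Each camera call takes 0.05 s, during which the arm holds its last target. There are 200 camera calls.

TASK

The filter cartridge sits backwards in the sloping holder: its orange end is at the grey fitting. Lift it out of its two slotted saddles, turn it end for end and seat it fully back in the saddles so that its orange end is at the orange fitting; only then swing the red-balled lever of the turnbuckle sleeve up and over, away from the holder's low edge, to its stop, so that both end fittings draw in over the cartridge's ends. Leave the beaker, the petri dishes and the other things around where they stand.

Things in the scene. Friction and masses are not known exactly. Their poses are not given: they have to be found in the camera images.
- seat (a point): Where the cartridge's centre lies when seated. The fixed holder is a grey wedge 152 mm wide; its blue face slopes 30 degrees, low edge to the robot's right. Axes: x up the slope, y across, along the seated cartridge (GREY fitting on +y, nearer the robot; ORANGE on -y), z square out of the face (30 degrees from vertical). The face lies 34 mm below this point along z; it reaches 108 mm down-slope and 40 mm up-slope
- saddle_left (a point): Centre of the black saddle on the grey side, 33 mm from the seat point; axes as the seat's. A slot open at the top: 27 mm wide in x, 14 mm long in y, floor at z -12 mm, straight walls up to z +4 mm, flared lips above them up to z +12 mm and out to x +-24 mm. Between the two saddles (52 mm) there is only the bare face
- saddle_right (a point): The same on the orange side
- fitting_grey_hole (a point): Centre of the inner side of the grey end fitting, at seat height: a square frame 34 x 34 mm, 8 mm thick, with an 18 mm square hole for the spigot; an arm joins it to the sleeve down-slope. 57 mm from the seat point with the lever at 0, 47 mm with it at its stop; axes as the seat's
- fitting_orange_hole (a point): The same for the orange end fitting, on the seat's -y side; both always move together
- cartridge_mid (a point): Centre of the loose filter cartridge, 0.09 kg: a square bar 24 x 24 mm, 90 mm long along its own y axis, blue-grey, with an orange cap on its +y end, a white cap on its -y end and beyond each a round spigot 10 mm across, 8 mm long. z is the normal of its upper face at the start. It starts in the saddles wrong way round (orange end at the grey fitting), with 1.5 mm play across and about 3 mm along
- orange_end (a point): Centre of the orange end face of the cartridge's square body, 45 mm from its centre; axes as the cartridge's
- orange_seat (a point): Where the orange end face must be: 45 mm from the seat point towards the orange fitting. Behind the holder, from about x = 0.60 m on and left of y = -0.11 m, stands a gel imager 0.59 m tall; keep the arm clear of it
- sleeve_axis (a point): Centre of the brass turnbuckle sleeve, 70 mm down-slope of the cartridge and 20 mm above the face, 18 mm thick; its axis is along y of this point (axes as the seat's)
- lever_ball (a point): Centre of the red ball, 15 mm across, at the end of the sleeve's lever (a steel rod 8 mm thick, 50 mm from the sleeve's axis to the ball's centre)
- sleeve (a joint): Angle of the sleeve and lever, rad. 0: fittings fully open, lever leaning 25 degrees down-slope from the face's normal; 1.1: the stop, lever leaning 38 degrees up-slope, both fittings drawn in by 10 mm. It can be pushed up-slope with about 2 to 4 N and stays where it is left; starts between 0 and 0.15
- beaker: Bystander: small 50 ml glass beaker, 44 mm across, 60 mm high, origin under its centre, left of the holder
- petri_dishes: Bystander: stack of petri dishes, 91 mm across, 45 mm high, origin under its centre, left of the holder
- timer: Bystander: flat bench timer 62 x 66 x 18 mm at the left, origin under its centre
- tip_box: Bystander: blue pipette-tip box 95 x 122 x 88 mm at the far left, origin under its centre
- marker: Bystander: blue-capped marker, 128 mm long, lying behind at the right, origin under its centre
- water_bottle: Bystander: clear bottle with blue cap, 70 mm across, 142 mm high, behind at the right, origin under its centre
Things that resemble listed ones, but are neither listed nor needed, are in the scene too. There is more than one size of the part that bears seat; the job needs the larger.

How it is judged:
By the outcome, as a careful person would: the job done as asked, in the order asked, and still so for the second after the job is handed in, with the robot touching nothing.
It also fails if it takes over 59 s, if anything falls off the work surface, if the arm or the gripper's body presses on something with over 40 N, if the wrist force passes 120 N, or if a joint passes its speed limit or range.

## Working session

There is one attempt and no reset: what is moved stays moved. The work goes in short steps, Python scripts to look and compute and a shell command to move; the robot and the scene stay as the last step left them, time stands still between calls to the robot, and variables do not carry over. Pictures are saved under pics/ and viewed, at most 10 in all, crops included, and the job is handed in when it is done.

```bash
mkdir -p pics
python3 - <<'E'
from bench import *
import cv2,numpy as np
for n in("scene","top"):
    c=camera(n);cv2.imwrite(f"pics/{n}0.png",c["img"]);print(n,c["fx"],c["fy"],c["cx"],c["cy"]);print(np.round(c["pose"],4).tolist())
s=state();print(s)
E
```

```text
scene 562.6132020573002 562.6132020573002 315.50798066184973 235.0070118790236
[[0.8853, -0.2326, 0.4027, -0.0564], [-0.4647, -0.4072, 0.7863, -1.0291], [-0.019, -0.8832, -0.4685, 0.802], [0.0, 0.0, 0.0, 1.0]]
top 530.3475218911778 530.3475218911778 322.2428836678953 244.05900668010713
[[0.0052, -0.9956, 0.094, 0.4336], [-1.0, -0.0056, -0.0036, 0.1422], [0.0041, -0.0939, -0.9956, 1.5384], [0.0, 0.0, 0.0, 1.0]]
{'t': 0.1, 'qpos': array([-1.18569435,  0.60002354, -0.00255451,  1.60005787,  0.00179558,
        0.9429131 , -0.07980204]), 'qd': array([ 0.00164811, -0.00285247, -0.00021127, -0.00146765,  0.00031758,
       -0.00023118,  0.00370609]), 'joint_efforts': array([ 5.87685790e-03, -7.66552091e+01,  1.50236495e+00, -2.52936995e+01,
       -5.22380637e-02,  1.35259531e-02,  6.75762362e-05]), 'tool_pos': array([0.32283932, 0.64865396, 0.21785891]), 'tool_rot': array([-1.00766857e-04,  2.28823940e-01,  9.73467572e-01, -6.92511058e-04]), 'wrist_force': array([0.56056413, 0.38880899, 1.07528358]), 'ft_torque': array([-0.0198311 , -0.01938809,  0.02269044]), 'gripper_force': 0.0, 'grip_width': 1.001518443403889}
```

View pics/scene0.png

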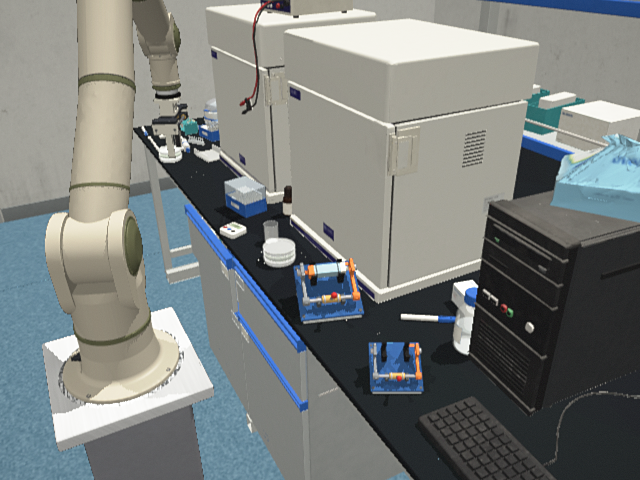

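View pics/top0.png

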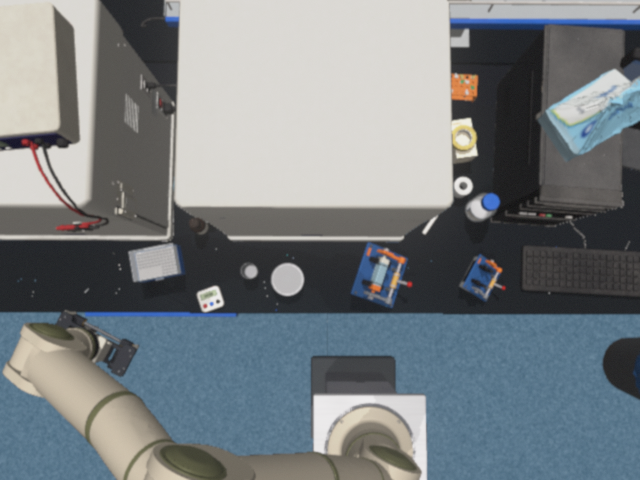

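Candidates for the holder: the large one at scene (330,290) / top (382,275), holding the cartridge, and the small look-alike at scene (397,365) / top (482,277). The larger one is wanted. The crop will check that choice.

Run:
```python
import cv2,numpy as np
a=cv2.imread("pics/scene0.png")[245:330,285:375];b=cv2.imread("pics/top0.png")[232:317,340:425]
r=lambda i:cv2.resize(i,(400*i.shape[1]//90*90//i.shape[1] if 0 else 400,400*i.shape[0]//i.shape[1]),interpolation=cv2.INTER_CUBIC)
A,B=r(a),r(b);h=min(len(A),len(B));cv2.imwrite("pics/crop0.png",np.hstack([A[:h],B[:h]]));print(h,A.shape,B.shape)
```

```text
377 (377, 400, 3) (400, 400, 3)
```

View pics/crop0.png

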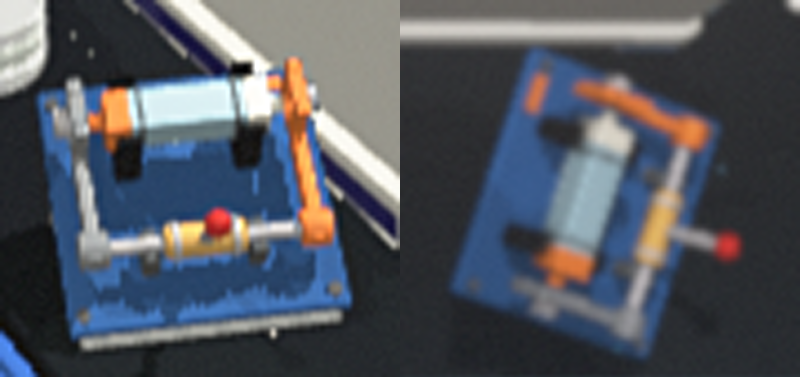

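The crop confirms it: the large holder, cartridge with orange cap at the grey fitting (scene crop 117,112), lever leaning down-slope, red ball at top crop (728,247). Next I fit the holder's pose from its plate corners and the ball.

```bash
cat > h.py <<'E'
from bench import *
import cv2,numpy as np
from scipy.optimize import least_squares
from scipy.spatial.transform import Rotation as R
def proj(c,P):
    T=np.array(c["pose"]);p=(np.atleast_2d(P)-T[:3,3])@T[:3,:3]
    return np.c_[c["fx"]*p[:,0]/p[:,2]+c["cx"],c["fy"]*p[:,1]/p[:,2]+c["cy"]]
def frame(yaw): # yaw: angle of seat x horizontal dir
    return (R.from_euler('z',yaw)*R.from_euler('y',-np.pi/6)).as_matrix()
def ball(th): a=np.radians(25)-th; return [-.070-.05*np.sin(a),0,-.014+.05*np.cos(a)]
def W(p,L): return p[:3]+np.atleast_2d(L)@frame(p[3]).T
E
python3 - <<'E'
from h import *
cs,ct=camera("scene"),camera("top")
S=lambda u,v:(285+u/4.444-.4,245+v/4.444-.4)
T=lambda u,v:(340+(u-400)/4.706-.4,232+v/4.706-.4)
A=lambda x,y,z:np.array([x,y,z])/1000
sL=[A(40,76,-34),A(-108,76,-34),A(-108,-76,-34)];sp=[S(38,95),S(75,333),S(350,298)]
tL=[A(40,-76,-34),A(-108,-76,-34),A(-108,76,-34),A(40,76,-34)];tp=[T(530,47),T(720,122),T(645,357),T(453,290)]
def f(p):
    b=ball(p[4])
    return np.r_[(proj(cs,W(p,sL+[b]))-np.array(sp+[S(218,221)])).ravel(),(proj(ct,W(p,tL+[b]))-np.array(tp+[T(728,247)])).ravel()]
r=least_squares(f,[.58,0,.1,1.3,.07],loss='soft_l1');p=r.x
print(p,np.degrees(p[3]));print(np.round(f(p),1))
print("low edge z",W(p,A(-108,0,-34))[0],"top edge",W(p,A(40,0,-34))[0])
L=[A(0,45,0),A(0,-45,0),A(0,30,12)];s=proj(cs,W(p,L));t=proj(ct,W(p,L))
print(((s+.4-[285,245])*4.444).round(),((t+.4-[340,232])*4.706+[400,0]).round())
np.save("p.npy",p)
E
```

```text
[ 0.49135524 -0.01351703  0.09764995  1.25825541  0.11603384] 72.09272437886726
[-0.8 -1.3 -0.6  0.2  1.   0.5  0.4  0.3  0.4 -0.6  0.1 -0.1  0.2  0.4
 -0.2  0.5 -0.7 -0.5]
low edge z [ 0.46782376 -0.08634027  0.01420509] top edge [0.50723369 0.03562225 0.08820509]
[[104. 117.]
 [268.  99.]
 [133. 103.]] [[555. 269.]
 [602. 121.]
 [574. 247.]]
```

```bash
cat >> h.py <<'E'
def togo(L,flip=0,p=None,dz=0,v=1):
    """shift (cm) and turn (6deg) from measured TCP to local TCP target L (mm), tool z=-seat z, tool y=+-seat x"""
    p=np.load("p.npy") if p is None else p
    F=frame(p[3]);s=state();Q=F@np.array([[0,1,0],[1,0,0],[0,0,-1.]])
    if flip: Q=Q@np.diag([-1,-1,1.])
    q=s["tool_rot"];C=R.from_quat([q[1],q[2],q[3],q[0]])
    d=(W(p,np.array(L)/1e3)[0]-s["tool_pos"])*100;r=(R.from_matrix(Q)*C.inv()).as_rotvec(degrees=True)/6
    print("t",round(s["t"],2),"local mm",np.round((s["tool_pos"]-p[:3])@F*1e3,1),"shift",d.round(2),"turn",r.round(2),"tcp",s["tool_pos"].round(3))
    print(" q",s["qpos"].round(2),"F",s["wrist_force"].round(1),"g",round(s["grip_width"]*93,1),round(s["gripper_force"],1))
def units(): print("axes cm/cm\n",frame(np.load("p.npy")[3]).T.round(3))
E
python3 -c "
from h import *
units();togo([0,0,100])"
```

```text
axes cm/cm
 [[ 0.266  0.824  0.5  ]
 [-0.952  0.307  0.   ]
 [-0.154 -0.476  0.866]]
t 0.2 local mm [ 561.2  363.9 -184.9] shift [ 15.3  -70.99  -3.39] turn [ 4.64 -1.89  1.39] tcp [0.323 0.649 0.218]
 q [-1.19  0.6  -0.    1.6   0.    0.94 -0.08] F [-0.6  0.  -0.4] g 93.3 0.0
```

```bash
python3 -m crank '[[1,-5,0.5,0,0,0],[1,-5,0.5,0,0,0],[1,-5,0.5,0,0,0],[1,-5,0.5,0,0,0],[1,-5,0,0,0,0]]' 9.3 >/dev/null
python3 -m crank '[[1,-5,0,0.5,-0.2,0.2],[1,-5,0,0.5,-0.2,0.2],[1,-5,0,0.5,-0.2,0.2],[1,-5,0,0.5,-0.2,0.2],[1,-5,0,0.5,-0.2,0.1]]' >/dev/null
python3 -m crank '[[1,-5,0,0.5,-0.2,0.1],[1,-5,0,0.5,-0.2,0.1],[1,-5,0,0.5,-0.2,0.1],[1,-3,0,0.5,-0.2,0.1],[0,0,0,0,0,0]]'
python3 -c "
from h import *
togo([0,0,100])"
```

```text
t: 2.08
tool_pos: [0.4632, -0.0315, 0.2379]
tool_rot: [0.04, 0.159, 0.955, 0.246]
wrist_force: [-0.3, 0.3, 0.3]
grip_width: 0.998
gripper_force: 0.0
t 2.08 local mm [ 47.8  21.3 134.3] shift [ 1.28 -2.96 -5.37] turn [ 0.18 -0.07  0.16] tcp [ 0.463 -0.031  0.238]
 q [ 0.45  0.32 -0.19  2.22 -0.72  0.71  2.08] F [-0.3  0.3  0.3] g 92.8 0.0
```

```bash
python3 -m crank '[[0.6,-1.5,-1.8,0.1,0,0.1],[0.7,-1.5,-1.8,0.1,0,0.1],[0,0,-1.8,0,0,0],[0,0,0,0,0,0]]' 5.5
python3 -c "
from h import *
togo([0,0,100])
c=camera('wrist');cv2.imwrite('pics/w1.png',c['img']);p=np.load('p.npy')
m=np.array([[0,45,12],[0,-45,12],[0,0,12],[0,57,0],[0,-57,0],[40,76,-34],[-108,76,-34],[-108,-76,-34]])/1e3
print(proj(c,W(p,m)).round())
"
```

```text
t: 2.58
tool_pos: [0.4747, -0.0565, 0.1839]
tool_rot: [0.034, 0.146, 0.955, 0.257]
wrist_force: [-0.4, -0.2, -0.7]
grip_width: 0.623
gripper_force: 0.0
t 2.58 local mm [ 3.2  2.6 97.7] shift [ 0.12 -0.46  0.04] turn [-0.03 -0.09 -0.11] tcp [ 0.475 -0.057  0.184]
 q [ 0.51  0.44 -0.21  2.22 -0.76  0.66  2.23] F [-0.4 -0.2 -0.7] g 58.0 0.0
[[316. 193.]
 [315. 314.]
 [315. 256.]
 [316. 174.]
 [316. 321.]
 [368. 145.]
 [177. 144.]
 [194. 321.]]
```

View pics/w1.png

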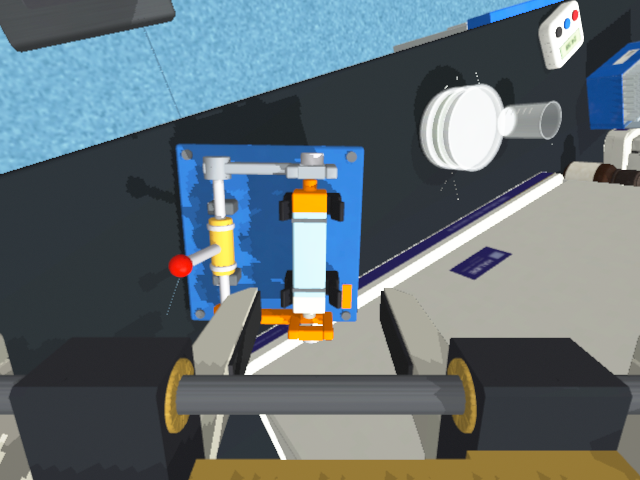

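The wrist view shows the cartridge's centre line at column ~310, rows 191–312. The prediction was 315.5, so the model is about 3–4 mm off. I'll refit with the wrist points.

Run:
```python
from h import *
cs,ct,cw=camera("scene"),camera("top"),camera("wrist")
print("wrist f",cw["fx"],np.array(cw["pose"])[:3,3])
S=lambda u,v:(285+u/4.444-.4,245+v/4.444-.4)
T=lambda u,v:(340+(u-400)/4.706-.4,232+v/4.706-.4)
A=lambda x,y,z:np.array([x,y,z])/1000
sL=[A(40,76,-34),A(-108,76,-34),A(-108,-76,-34)];sp=[S(38,95),S(75,333),S(350,298)]
tL=[A(40,-76,-34),A(-108,-76,-34),A(-108,76,-34),A(40,76,-34)];tp=[T(530,47),T(720,122),T(645,357),T(453,290)]
wL=[A(40,76,-34),A(-108,76,-34),A(-108,-76,-34),A(40,-76,-34),A(0,57+4,17),A(0,-57-4,17)];wp=[(363.5,148),(177,145),(192,321),(357,321),(313,166.5),(310.5,338)]
wx=[A(0,20,12),A(0,-30,12)];wxp=[309.5,309.5]
def f(p,cam="stw"):
    b=ball(p[4]);o=[]
    if "s" in cam:o.append((proj(cs,W(p,sL+[b]))-np.array(sp+[S(218,221)])).ravel()*1)
    if "t" in cam:o.append((proj(ct,W(p,tL+[b]))-np.array(tp+[T(728,247)])).ravel()*1)
    if "w" in cam:
        q=proj(cw,W(p,wL+[b]))-np.array(wp+[(180,266)]);q[4:6,1]=0
        o.append(q.ravel()/2);o.append((proj(cw,W(p,wx))[:,0]-wxp)/2)
    return np.concatenate(o)
p0=np.load("p.npy")
for cam in("w","stw"):
    r=least_squares(f,p0,args=(cam,),loss='soft_l1');p=r.x
    print(cam,p.round(4),np.degrees(p[3]).round(2),"low z",W(p,A(-108,0,-34))[0][2].round(4));print(np.round(f(p,cam),1))
np.save("p.npy",p);togo([0,0,100])
```

```text
wrist f 373.9691892722267 [ 0.37305848 -0.11231832  0.33022314]
w [ 0.4946 -0.0151  0.0931  1.2523  0.0743] 71.75 low z 0.0096
[ 0.1  0.  -0.5  0.4  0.  -0.5 -0.4  0.5 -0.8  0.   0.   0.   0.1 -0.3
  0.9  0.7]
stw [ 0.4926 -0.0155  0.0959  1.2523  0.112 ] 71.75 low z 0.0124
[ 0.1 -0.6  0.1  1.   1.8  1.5  1.1  1.3  1.2 -1.   0.8 -0.3  0.6  0.1
  0.3 -0.1 -0.1 -0.7  0.7 -1.1 -0.9 -0.8 -0.3 -0.6  0.1  0.3 -0.4  0.
  0.3  0.   0.7 -0.7  1.3  1. ]
t 2.77 local mm [  5.8   3.  100. ] shift [ 0.13 -0.57 -0.29] turn [-0.01 -0.06 -0.17] tcp [ 0.476 -0.057  0.185]
 q [ 0.51  0.44 -0.21  2.21 -0.76  0.66  2.23] F [-0.4 -1.2  0.1] g 55.2 0.0
```

```bash
python3 -m crank '[[0.13,-0.57,-0.29,0,-0.06,-0.17],[0.36,1.1,-2,0,0,0],[0.36,1.1,-2,0,0,0],[0.36,1.1,-2,0,0,0],[0,0,0,0,0,0]]'
python3 -c "
from h import *
togo([0,0,-15])"
```

```text
t: 3.4
tool_pos: [0.4871, -0.0301, 0.121]
tool_rot: [0.04, 0.154, 0.953, 0.257]
wrist_force: [0.6, -0.4, -0.1]
grip_width: 0.593
gripper_force: 0.0
t 3.4 local mm [-1.   0.6 29.6] shift [ 0.78  2.18 -3.81] turn [-0.03 -0.02  0.01] tcp [ 0.487 -0.03   0.121]
 q [ 0.52  0.56 -0.31  2.27 -0.91  0.47  2.35] F [ 0.6 -0.4 -0.1] g 55.1 0.0
```

```bash
python3 -m crank '[[0.26,0.73,-1.27,0,0,0],[0.26,0.73,-1.27,0,0,0],[0.26,0.73,-1.27,0,0,0],[0,0,0,0,0,0]]'
python3 -c "
from h import *
togo([0,0,-15])
c=camera('wrist');p=np.load('p.npy');cv2.imwrite('pics/w2.png',c['img']);print(proj(c,W(p,[[0,.02,.012],[0,-.03,.012],[0,.045,.012],[0,-.045,.012]])).round(1))"
```

```text
t: 3.9
tool_pos: [0.4955, -0.009, 0.0838]
tool_rot: [0.041, 0.154, 0.953, 0.257]
wrist_force: [1.1, -0.3, 0.0]
grip_width: 0.59
gripper_force: 0.0
t 3.9 local mm [  0.1  -0.7 -14. ] shift [-0.05  0.06 -0.09] turn [-0.02 -0.01  0.02] tcp [ 0.495 -0.009  0.084]
 q [ 0.54  0.65 -0.42  2.29 -0.98  0.33  2.41] F [ 1.1 -0.3  0. ] g 54.8 0.0
[[319.8 288.1]
 [320.  391.3]
 [319.6 228.8]
 [320.1 418.8]]
```

View pics/w2.png

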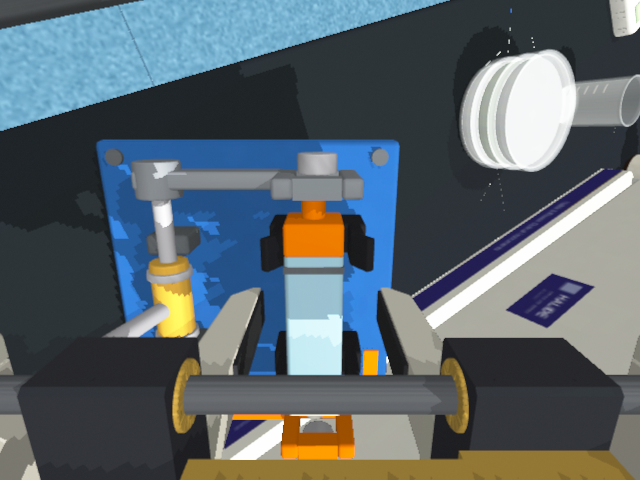

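```bash
python3 -c "
from h import *
c=camera('wrist');p=np.load('p.npy')
m=np.array([[-108,76,-34],[40,76,-34],[-12,45,12],[12,45,12],[-12,0,12],[12,0,12],[-17,56,17],[17,56,17],[-17,64,17],[17,64,17],[-17,-64,17],[17,-64,17],[-17,-56,17],[17,-56,17]])/1e3
for a,b in zip(m*1e3,proj(c,W(p,m)).round()):print(a,b)
T=np.array(c['pose']);print('cam local',((T[:3,3]-p[:3])@frame(p[3])*1e3).round(),((T[:3,2])@frame(p[3])).round(2))
i=cv2.imread('pics/w2.png')
for col in(315,300):print([ (r,*i[r,col]) for r in range(196,276,4)])
cv2.imwrite('pics/w2c.png',cv2.resize(i[130:470,90:410],None,fx=1.75,fy=1.75,interpolation=cv2.INTER_CUBIC))
"
```

```text
[-108.   76.  -34.] [ 96. 143.]
[ 40.  76. -34.] [402. 142.]
[-12.  45.  12.] [289. 228.]
[12. 45. 12.] [351. 228.]
[-12.   0.  12.] [292. 331.]
[12.  0. 12.] [348. 331.]
[-17.  56.  17.] [273. 203.]
[17. 56. 17.] [366. 203.]
[-17.  64.  17.] [273. 181.]
[17. 64. 17.] [367. 181.]
[-17. -64.  17.] [284. 460.]
[ 17. -64.  17.] [357. 460.]
[-17. -56.  17.] [283. 446.]
[ 17. -56.  17.] [358. 446.]
cam local [  0.  82. 153.] [ 0.   -0.29 -0.96]
[(196, np.uint8(145), np.uint8(140), np.uint8(136)), (200, np.uint8(120), np.uint8(130), np.uint8(160)), (204, np.uint8(0), np.uint8(106), np.uint8(212)), (208, np.uint8(0), np.uint8(104), np.uint8(211)), (212, np.uint8(0), np.uint8(119), np.uint8(233)), (216, np.uint8(0), np.uint8(123), np.uint8(237)), (220, np.uint8(0), np.uint8(90), np.uint8(180)), (224, np.uint8(0), np.uint8(108), np.uint8(218)), (228, np.uint8(0), np.uint8(126), np.uint8(239)), (232, np.uint8(0), np.uint8(126), np.uint8(238)), (236, np.uint8(0), np.uint8(125), np.uint8(239)), (240, np.uint8(0), np.uint8(125), np.uint8(238)), (244, np.uint8(0), np.uint8(124), np.uint8(238)), (2
[... 656 characters left out ...]
220, np.uint8(0), np.uint8(90), np.uint8(180)), (224, np.uint8(0), np.uint8(107), np.uint8(217)), (228, np.uint8(0), np.uint8(125), np.uint8(238)), (232, np.uint8(0), np.uint8(124), np.uint8(239)), (236, np.uint8(0), np.uint8(124), np.uint8(238)), (240, np.uint8(0), np.uint8(124), np.uint8(238)), (244, np.uint8(0), np.uint8(123), np.uint8(237)), (248, np.uint8(0), np.uint8(122), np.uint8(236)), (252, np.uint8(0), np.uint8(123), np.uint8(236)), (256, np.uint8(61), np.uint8(124), np.uint8(213)), (260, np.uint8(207), np.uint8(195), np.uint8(155)), (264, np.uint8(207), np.uint8(194), np.uint8(155)), (268, np.uint8(99), np.uint8(95), np.uint8(92)), (272, np.uint8(99), np.uint8(96), np.uint8(92))]
```

View pics/w2c.png

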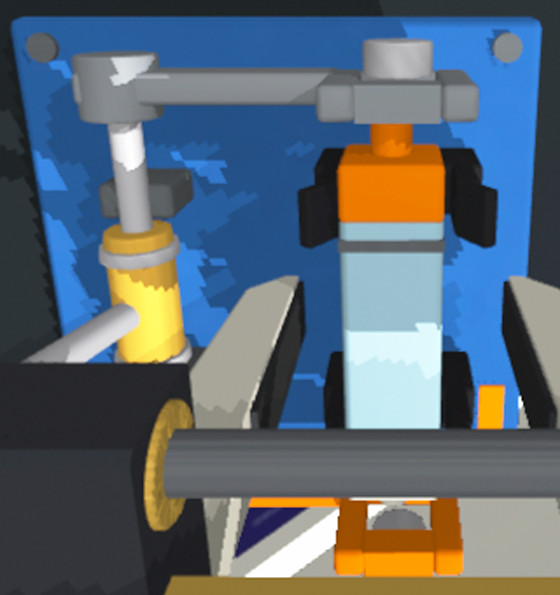

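Near view: cartridge centre line at col 315, between finger pads centred at col 321. That puts it ~2 mm down-slope of the tool, so I correct and close.

```bash
python3 -m crank '[[0.08,-0.08,-0.26,0,0,0],[0,0,0,0,0,0]]' >/dev/null; python3 -m crank '[[0,0,0,0,0,0],[0,0,0,0,0,0],[0,0,0,0,0,0],[0,0,0,0,0,0],[0,0,0,0,0,0]]' 1.8 
python3 -c "
from h import *
togo([0,0,100]);print(state()['wrist_force']@frame(np.load('p.npy')[3]))"
```

```text
t: 4.88
tool_pos: [0.4962, -0.0095, 0.0809]
tool_rot: [0.041, 0.154, 0.953, 0.256]
wrist_force: [0.2, 0.1, 0.9]
grip_width: 0.258
gripper_force: 30.0
t 4.88 local mm [ -1.6  -1.5 -16.4] shift [-1.92 -5.34 10.16] turn [-0.02 -0.01  0.01] tcp [ 0.496 -0.01   0.081]
 q [ 0.54  0.65 -0.42  2.29 -0.98  0.33  2.41] F [0.2 0.1 0.9] g 24.0 30.0
[ 0.53625761 -0.16453689  0.68961667]
```

```bash
python3 -m crank '[[-0.16,-0.48,0.87,0,0,0],[-0.16,-0.48,0.87,0,0,0],[-0.31,-0.95,1.73,0,0,0],[-0.31,-0.95,1.73,0,0,0]]'; python3 -m crank '[[-0.31,-0.95,1.73,0,0,0],[-0.31,-0.95,1.73,0,0,0],[0,0,0,0,0,0]]'
python3 -c "
from h import *
togo([-1.6,-1.5,83],1)
c=camera('wrist');cv2.imwrite('pics/w3.png',c['img'])
print(frame(np.load('p.npy')[3])[:,2])"
```

```text
t: 5.38
tool_pos: [0.4865, -0.0386, 0.134]
tool_rot: [0.041, 0.154, 0.953, 0.256]
wrist_force: [0.2, 0.2, -0.8]
grip_width: 0.257
gripper_force: 30.0
t: 5.75
tool_pos: [0.4809, -0.0581, 0.1689]
tool_rot: [0.042, 0.154, 0.953, 0.256]
wrist_force: [0.7, 0.7, -1.5]
grip_width: 0.251
gripper_force: 30.0
t 5.75 local mm [-1.7 -2.3 85.3] shift [-0.03  0.15 -0.19] turn [  4.73  14.23 -25.97] tcp [ 0.481 -0.058  0.169]
 q [ 0.53  0.47 -0.24  2.23 -0.79  0.6   2.26] F [ 0.7  0.7 -1.5] g 23.4 30.0
[-0.15657602 -0.4748515   0.8660254 ]
```

View pics/w3.png

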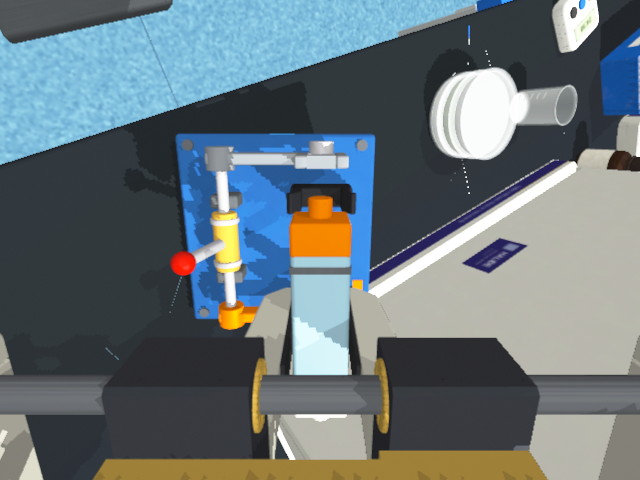

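Lifted cleanly: cartridge held straight (orange end at 320,235), saddles empty behind. Now the half turn.

```bash
python3 -m crank '[[0,0,0,0.18,0.55,-1],[0,0,0,0.18,0.55,-1],[0,0,0,0.18,0.55,-1],[0,0,0,0.18,0.55,-1],[0,0,0,0.18,0.55,-1]]' 
python3 -c "
from h import *
togo([-1.6,-1.5,83],1)"
```

```text
t: 6.42
tool_pos: [0.4803, -0.0565, 0.1668]
tool_rot: [-0.039, 0.433, 0.863, 0.257]
wrist_force: [0.4, -0.0, -0.8]
grip_width: 0.259
gripper_force: 30.0
t 6.42 local mm [-1.6 -1.1 82.8] shift [ 0.03 -0.02  0.01] turn [  3.76  11.49 -20.92] tcp [ 0.48  -0.056  0.167]
 q [ 0.41  0.47 -0.08  2.24 -0.88  0.65  1.75] F [ 0.4 -0.  -0.8] g 24.1 30.0
```

```bash
for i in 1 2 ; do python3 -m crank '[[0,0,0,0.18,0.55,-1],[0,0,0,0.18,0.55,-1],[0,0,0,0.18,0.55,-1],[0,0,0,0.18,0.55,-1],[0,0,0,0.18,0.55,-1]]' >/dev/null; done
python3 -c "
from h import *
togo([-1.6,-1.5,83],1)"
```

```text
t 7.67 local mm [-1.6 -1.1 82.8] shift [ 0.03 -0.03  0.02] turn [  1.96   5.98 -10.93] tcp [ 0.48  -0.056  0.167]
 q [ 0.22  0.47  0.19  2.25 -0.99  0.75  0.68] F [ 0.6 -0.1 -1.1] g 23.7 30.0
```

```bash
python3 -m crank '[[0,0,0,0.18,0.55,-1],[0,0,0,0.18,0.55,-1],[0,0,0,0.18,0.55,-1],[0,0,0,0.18,0.55,-1],[0,0,0,0.18,0.55,-1]]' >/dev/null
python3 -c "
from h import *
togo([-1.6,-1.5,83],1)"
python3 -m crank '[[0,0,0,0.18,0.55,-1],[0,0,0,0.18,0.55,-1],[0,0,0,0.18,0.55,-1],[0,0,0,0.18,0.55,-1],[0,0,0,0.18,0.55,-1]]' >/dev/null
python3 -c "
from h import *
togo([-1.6,-1.5,83],1)"
```

```text
t 8.3 local mm [-1.6 -1.1 82.7] shift [ 0.03 -0.03  0.02] turn [ 1.05  3.23 -5.93] tcp [ 0.48  -0.056  0.167]
 q [ 0.16  0.48  0.26  2.25 -1.02  0.78  0.1 ] F [-0.1  0.1 -0.8] g 23.8 30.0
t 8.93 local mm [-1.6 -1.1 82.8] shift [ 0.03 -0.02  0.02] turn [ 0.15  0.48 -0.93] tcp [ 0.48  -0.056  0.167]
 q [ 0.14  0.48  0.3   2.25 -1.03  0.8  -0.48] F [-0.3  0.1 -1.3] g 23.4 30.0
```

```bash
python3 -m crank '[[0,0,0,0.15,0.48,-0.93],[0,0,0,0,0,0]]' >/dev/null
python3 -c "
from h import *
togo([-1.6,-1.5,83],1)
c=camera('wrist');cv2.imwrite('pics/w4.png',c['img'])
i=cv2.imread('pics/w3.png');j=c['img']
cv2.imwrite('pics/w34.png',cv2.resize(np.hstack([i[180:290,260:390],j[180:290,260:390]]),None,fx=3,fy=3,interpolation=cv2.INTER_NEAREST))
for r in range(190,280,2): print(r,i[r,305],i[r,340],j[r,305],j[r,340])
# predicted rows of end edge for o=0
s=state();q=s['tool_rot'];Q=R.from_quat([q[1],q[2],q[3],q[0]]).as_matrix();print(Q.round(2))
for sg in(45,-45,46,-46):print(sg,proj(c,s['tool_pos']+Q@np.array([sg,0,-26.5])/1e3))
"
```

```text
t 9.18 local mm [-1.6 -1.2 82.9] shift [ 0.03 -0.01  0.01] turn [ 0.01  0.02 -0.04] tcp [ 0.48  -0.057  0.167]
 q [ 0.14  0.48  0.3   2.26 -1.03  0.79 -0.59] F [-0.2  0.2 -0.6] g 24.0 30.0
190 [59 55 55] [34 33 33] [186 110  49] [127  77  36]
192 [57 53 53] [32 31 30] [37 33 32] [27 25 26]
194 [58 54 55] [32 31 30] [39 36 36] [27 27 26]
196 [57 53 54] [31 29 29] [51 47 47] [28 27 26]
198 [56 55 55] [30 30 29] [47 44 43] [36 35 34]
200 [55 53 53] [28 28 28] [37 35 35] [40 39 38]
202 [56 54 53] [29 27 27] [38 35 35] [38 36 36]
204 [55 53 53] [31 29 28] [35 34 35] [39 38 37]
206 [111  71  47] [65 44 32] [35 33 33] [39 38 37]
208 [222 133  56] [208 123  53] [34 33 32] [40 38 38]
210 [222 133  57] [223 134  58] [36 35 34] [42 41 41]
212 [  0  85 168] [  0  96 193] [  0 109 213] [  9  76 144]
214 [  0  85 169] [  0  96 194] [  0 119 234] [  0  88 178]
216 [  0  87 175] [  0  98 195] [  0 121 235] [  0 122 234]
218 [  0  98 194] [  0  99 196] [  0 121 235] [  0 123 236]
220 [  0  97 194] [  0  99 197] [  0 123 235] [  0 124 236]
222 [  0  99 198] [  0 100 200] [  0 124 236] [  0 123 237]
22
[... 1175 characters left out ...]
244 212] [249 243 210]
264 [221 210 167] [222 209 168] [249 244 211] [249 243 210]
266 [212 199 160] [215 201 163] [249 244 211] [249 242 209]
268 [107 104 100] [105 103 100] [129 125 120] [132 130 125]
270 [107 105 100] [105 103 100] [135 130 126] [132 130 125]
272 [107 104 101] [105 103 100] [135 131 126] [132 129 125]
274 [158 149 127] [158 149 127] [182 172 150] [180 171 149]
276 [221 208 168] [222 209 168] [249 243 211] [249 242 210]
278 [221 208 168] [222 209 167] [249 243 211] [249 242 209]
[[ 0.95 -0.26  0.16]
 [-0.31 -0.82  0.47]
 [ 0.   -0.5  -0.87]]
45 [[320.22667031 227.06002018]]
-45 [[320.49498535 418.34026145]]
46 [[320.22313893 224.54251703]]
-46 [[320.49750301 420.13508642]]
```

View pics/w34.png

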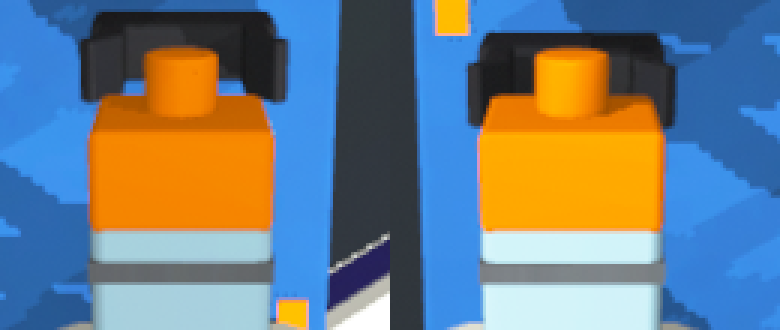

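Same cartridge end seen (camera turns with the tool): orange edge at row 223.5, i.e. the cartridge sits ~1.3 mm towards the orange end in the grip. I'll therefore shift the tool ~2.5 mm to +y and lower to a near check.

```bash
python3 -m crank '[[-0.24,0.08,0,0,0,0],[0.27,0.81,-1.47,0,0,0],[0.27,0.81,-1.47,0,0,0],[0.27,0.81,-1.47,0,0,0],[0.13,0.4,-0.74,0,0,0]]' ;python3 -m crank '[[0.13,0.4,-0.74,0,0,0],[0,0,0,0,0,0]]'
python3 -c "
from h import *
togo([-1.6,1.3,15],1)
c=camera('wrist');cv2.imwrite('pics/w5.png',c['img'])"
```

```text
t: 9.85
tool_pos: [0.4873, -0.0277, 0.1156]
tool_rot: [-0.255, 0.954, -0.151, 0.042]
wrist_force: [-0.2, 0.4, -0.6]
grip_width: 0.257
gripper_force: 30.0
t: 10.1
tool_pos: [0.4885, -0.0239, 0.1083]
tool_rot: [-0.255, 0.954, -0.151, 0.042]
wrist_force: [0.5, 0.1, 0.1]
grip_width: 0.258
gripper_force: 30.0
t 10.1 local mm [-1.8  1.2 15.4] shift [ 0.    0.04 -0.02] turn [ 0.01  0.03 -0.04] tcp [ 0.489 -0.024  0.108]
 q [ 0.44  0.58 -0.22  2.29 -1.04  0.47 -0.65] F [0.5 0.1 0.1] g 24.0 30.0
```

View pics/w5.png

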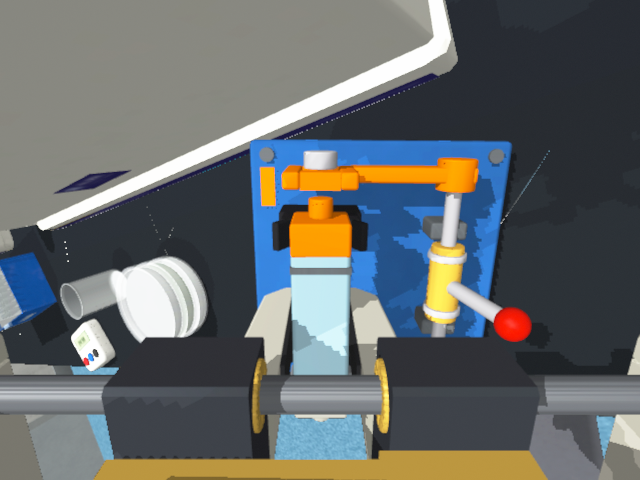

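Run:
```python
from h import *
p=np.load("p.npy");F=frame(p[3]);i2=cv2.imread("pics/w2.png");c=camera("wrist");i5=c["img"]
print("w2 col300/285/350 rows 190-232");
for r in range(190,206): print(r,i2[r,298],i2[r,335],"|",r-15,i5[r-15,300],i5[r-15,340])
T=np.array(c["pose"])
def yat(u,v,z,T=T):  # ray -> local y at local height z (m)
    d=T[:3,:3]@np.array([(u-c["cx"])/c["fx"],(v-c["cy"])/c["fy"],1]);a=(T[:3,3]-p[:3])@F;b=d@F
    return (a+b*(z-a[2])/b[2])*1e3
np.save("T5.npy",T)
for z in(.017,.014): print("row->y local",[(v,yat(320,v,z)[1].round(1)) for v in(186,188,190,192)])
# same camera at w2 pose: rotate tool by flip; camera pose in tool frame
s=state();q=s["tool_rot"];Q=R.from_quat([q[1],q[2],q[3],q[0]]).as_matrix()
Ct=np.eye(4);Ct[:3,:3]=Q.T@T[:3,:3];Ct[:3,3]=Q.T@(T[:3,3]-s["tool_pos"])
Q2=F@np.array([[0,1,0],[1,0,0],[0,0,-1.]]);T2=np.eye(4);T2[:3,:3]=Q2@Ct[:3,:3];T2[:3,3]=W(p,np.array([.1,-.7,-14.])/1e3)[0]+Q2@Ct[:3,3]
for z in(.017,.014): print("w2 row->y",[(v,yat(320,v,z,T2)[1].round(1)) for v in(196,198,200,202)])
for z in(.012,.009): print("w2 cart edge 226.5",yat(320,226.5,z,T2)[1].round(2))
for z in(15.4+26,15.4+28.4): print("w5 cart edge 223.5",yat(320,223.5,z/1e3)[1].round(2))
```

```text
w2 col300/285/350 rows 190-232
190 [145 143 136] [146 143 137] | 175 [  0 146 252] [  0 155 253]
191 [145 142 136] [145 143 136] | 176 [  0 147 252] [  0 154 253]
192 [145 142 136] [146 143 137] | 177 [  0 146 252] [  0 154 253]
193 [145 142 136] [146 142 137] | 178 [  0 145 252] [  0 152 253]
194 [145 141 136] [145 141 136] | 179 [  0 147 252] [  0 150 253]
195 [146 142 137] [145 141 136] | 180 [  0 147 252] [  0 154 253]
196 [145 141 137] [146 142 137] | 181 [  0 147 252] [  0 152 253]
197 [145 142 137] [145 141 136] | 182 [  0 146 252] [  0 152 253]
198 [145 141 136] [145 140 136] | 183 [  0 146 252] [  0 153 253]
199 [146 141 137] [145 142 136] | 184 [  0 146 252] [  0 153 253]
200 [142 126 116] [150 128 116] | 185 [  0 145 252] [  0 153 253]
201 [134  81  36] [158  94  42] | 186 [  0 145 252] [  0 152 253]
202 [134  81  36] [157  93  40] | 187 [  0 148 251] [  0 149 253]
203 [134  81  36] [157  94  40] | 188 [ 50 156 250] [  0 140 249]
204 [134  80  34] [157  93  40] | 189 [ 51 156 250] [ 24 140 248]
205 [135  81  35] [157  94  41] | 190 [115 151 237] [ 71 133 234]
row->y local [(186, np.float64(-56.2)), (188, np.float64(-55.3)), (190, np.float64(-54.5)), (192, np.float64(-53.6))]
row->y local [(186, np.float64(-55.8)), (188, np.float64(-54.9)), (190, np.float64(-54.0)), (192, np.float64(-53.1))]
w2 row->y [(196, np.float64(57.1)), (198, np.float64(56.4)), (200, np.float64(55.6)), (202, np.float64(54.9))]
w2 row->y [(196, np.float64(56.6)), (198, np.float64(55.8)), (200, np.float64(55.1)), (202, np.float64(54.3))]
w2 cart edge 226.5 44.37
w2 cart edge 226.5 43.61
w5 cart edge 223.5 -45.18
w5 cart edge 223.5 -45.77
```

Final fitting/cartridge gap at the orange end reads ~9.5 mm against the 11.1 mm wanted, so I shift +1.5 mm in y, then lower slowly.

```bash
python3 -m crank '[[-0.14,0.07,0.01,0,0,0],[0.16,0.48,-0.87,0,0,0],[0.08,0.24,-0.43,0,0,0],[0.08,0.24,-0.43,0,0,0],[0,0,0,0,0,0]]' 
python3 -c "
from h import *
togo([-1.6,2.7,-16.4],1)"
```

```text
t: 10.82
tool_pos: [0.4906, -0.0136, 0.0913]
tool_rot: [-0.255, 0.954, -0.151, 0.042]
wrist_force: [0.0, -0.7, -0.8]
grip_width: 0.256
gripper_force: 30.0
t 10.82 local mm [-1.3  2.5 -4.6] shift [ 0.16  0.54 -1.04] turn [ 0.01  0.03 -0.03] tcp [ 0.491 -0.014  0.091]
 q [ 0.5   0.62 -0.34  2.29 -1.04  0.38 -0.67] F [ 0.  -0.7 -0.8] g 23.8 30.0
```

```bash
python3 -m crank '[[0.05,0.14,-0.27,0,0,0],[0.05,0.14,-0.26,0,0,0],[0.05,0.14,-0.26,0,0,0],[0,0,0,0,0,0]]' 
python3 -c "
from h import *
togo([-1.6,2.7,-16.4],1);print(state()['wrist_force']@frame(np.load('p.npy')[3]))"
```

```text
t: 11.32
tool_pos: [0.4921, -0.0093, 0.0834]
tool_rot: [-0.255, 0.954, -0.151, 0.042]
wrist_force: [-1.0, 1.1, -0.2]
grip_width: 0.256
gripper_force: 30.0
t 11.32 local mm [ -1.3   2.4 -13.7] shift [ 0.01  0.12 -0.25] turn [ 0.01  0.03 -0.03] tcp [ 0.492 -0.009  0.083]
 q [ 0.52  0.64 -0.38  2.3  -1.04  0.34 -0.67] F [-1.   1.1 -0.2] g 23.8 30.0
[ 0.49645488  1.30657761 -0.53187198]
```

```bash
python3 -m crank '[[0.02,0.06,-0.13,0,0,0],[0.02,0.06,-0.13,0,0,0],[0,0,0,0,0,0]]' 
python3 -c "
from h import *
togo([-1.6,2.7,-16.4],1);print(state()['wrist_force']@frame(np.load('p.npy')[3]))"
python3 -m crank '[[0.02,0.05,-0.09,0,0,0],[0,0,0,0,0,0]]' 
python3 -c "
from h import *
togo([-1.6,2.7,-16.4],1);print(state()['wrist_force']@frame(np.load('p.npy')[3]))"
```

```text
t: 11.7
tool_pos: [0.4926, -0.0083, 0.081]
tool_rot: [-0.255, 0.954, -0.151, 0.042]
wrist_force: [-0.6, -0.7, 0.1]
grip_width: 0.257
gripper_force: 30.0
t 11.7 local mm [ -1.5   2.2 -16.3] shift [-0.04  0.01 -0.01] turn [ 0.01  0.03 -0.03] tcp [ 0.493 -0.008  0.081]
 q [ 0.52  0.65 -0.4   2.3  -1.04  0.33 -0.67] F [-0.6 -0.7  0.1] g 23.9 30.0
[-0.73378999  0.37127369  0.51212226]
t: 11.95
tool_pos: [0.4927, -0.0083, 0.0809]
tool_rot: [-0.255, 0.954, -0.151, 0.043]
wrist_force: [-5.2, -7.1, 16.9]
grip_width: 0.257
gripper_force: 30.0
t 11.95 local mm [ -1.5   2.2 -16.4] shift [-0.05  0.01 -0.  ] turn [ 0.01  0.04 -0.02] tcp [ 0.493 -0.008  0.081]
 q [ 0.53  0.65 -0.4   2.3  -1.04  0.33 -0.67] F [-5.2 -7.1 16.9] g 23.9 30.0
[ 1.22879544  2.72147717 18.82503183]
```

Bottomed at exactly the original seated height with 19 N: seated. Release and back off.

```bash
python3 -m crank '[[-0.01,-0.03,0.05,0,0,0],[0,0,0,0,0,0],[0,0,0,0,0,0],[0,0,0,0,0,0]]' 5.5; python3 -m crank '[[-0.16,-0.48,0.87,0,0,0],[-0.31,-0.95,1.73,0,0,0],[-0.31,-0.95,1.73,0,0,0],[-0.31,-0.95,1.73,0,0,0],[-0.31,-0.95,1.73,0,0,0]]'
python3 -m crank '[[-0.16,-0.48,0.87,0,0,0],[0,0,0,0,0,0]]' 
python3 -c "
from h import *
togo([-1.6,2.7,83],1)
p=np.load('p.npy');c=camera('wrist');cv2.imwrite('pics/w6.png',c['img']);i=c['img']
print('pred orange edge,grey(white) edge,fit',proj(c,W(p,np.array([[-1.6,-44.75,9],[-1.6,45.25,9],[0,-55.85,14],[0,56.35,14],[-2,-45,-12]])/1e3)).round(1).tolist())
print('ball',proj(c,W(p,[ball(a) for a in(0,.1,.2)])).round(0).tolist())
hsv=cv2.cvtColor(i,cv2.COLOR_BGR2HSV);m=((hsv[...,0]<5)|(hsv[...,0]>175))&(hsv[...,1]>180)&(hsv[...,2]>80)
n,l,st,ce=cv2.connectedComponentsWithStats(m.astype(np.uint8));k=1+np.argmax(st[1:,4]);print(st[k],ce[k])
"
```

```text
t: 12.45
tool_pos: [0.4927, -0.008, 0.0804]
tool_rot: [-0.255, 0.954, -0.151, 0.042]
wrist_force: [0.3, 0.2, 0.4]
grip_width: 0.585
gripper_force: 0.0
t: 13.08
tool_pos: [0.4783, -0.0514, 0.1596]
tool_rot: [-0.255, 0.954, -0.151, 0.042]
wrist_force: [-0.4, -0.5, 0.7]
grip_width: 0.592
gripper_force: 0.0
t: 13.32
tool_pos: [0.4772, -0.056, 0.1677]
tool_rot: [-0.255, 0.954, -0.151, 0.043]
wrist_force: [0.2, 0.2, -1.1]
grip_width: 0.593
gripper_force: 0.0
t 13.32 local mm [-1.6  1.9 83.9] shift [-0.06  0.06 -0.07] turn [ 0.02  0.04 -0.03] tcp [ 0.477 -0.056  0.168]
 q [ 0.51  0.47 -0.21  2.24 -0.82  0.61 -0.84] F [ 0.2  0.2 -1.1] g 55.1 0.0
pred orange edge,grey(white) edge,fit [[320.5, 185.9], [319.8, 312.2], [318.0, 169.2], [317.5, 329.6], [321.0, 181.4]]
ball [[464.0, 264.0], [458.0, 265.0], [451.0, 265.0]]
[446 256  25  25 479] [458.02713987 267.84968685]
```

View pics/w6.png

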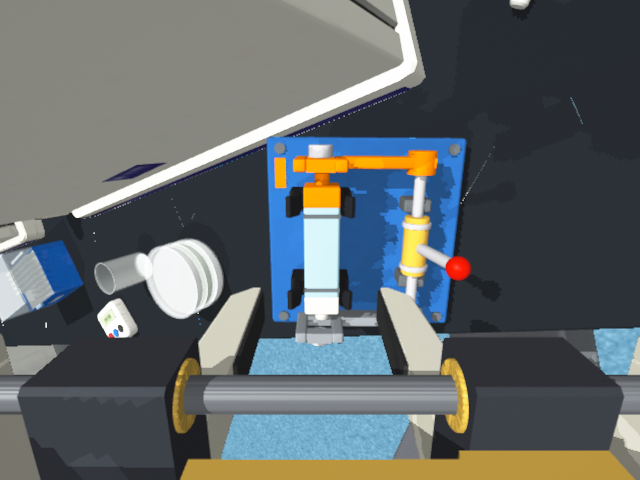

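Orange end now at the orange fitting (322,195), both spigots facing their holes, cartridge level in both saddles; ball at (458,268), lever still ≈0.1 rad. Now the lever: close fingers, go down-slope of the ball.

```bash
python3 -m crank '[[-1.16,-3.51,-2.13,0,0,0],[-1.16,-3.51,-2.13,0,0,0],[-1.16,-3.51,-2.13,0,0,0],[0,0,0,0,0,0]]' 0
python3 -c "
from h import *
togo([-130,2,20],1)"
```

```text
t: 13.88
tool_pos: [0.4411, -0.1629, 0.1011]
tool_rot: [-0.255, 0.954, -0.154, 0.041]
wrist_force: [0.0, 0.2, 0.1]
grip_width: 0.21
gripper_force: 0.0
t 13.88 local mm [-132.6    2.7   82.5] shift [ 1.12  3.16 -5.29] turn [ 0.   -0.    0.01] tcp [ 0.441 -0.163  0.101]
 q [ 0.71  0.61 -0.18  2.22 -0.78  0.6  -0.63] F [0.  0.2 0.1] g 19.6 0.0
```

```bash
python3 -m crank '[[0.37,1.05,-1.76,0,0,0],[0.37,1.05,-1.76,0,0,0],[0.37,1.05,-1.76,0,0,0],[0,0,0,0,0,0],[0,0,0,0,0,0]]' 0
python3 -c "
from h import *
togo([-104,2,20],1)"
```

```text
t: 14.5
tool_pos: [0.4535, -0.1292, 0.0509]
tool_rot: [-0.255, 0.954, -0.151, 0.042]
wrist_force: [-1.0, -0.4, 0.4]
grip_width: 0.006
gripper_force: 0.0
t 14.5 local mm [-126.6    1.6   21.1] shift [0.59 1.93 1.03] turn [ 0.01  0.03 -0.03] tcp [ 0.453 -0.129  0.051]
 q [ 0.7   0.7  -0.28  2.26 -0.89  0.44 -0.54] F [-1.  -0.4  0.4] g 0.6 0.0
```

```bash
python3 -m crank '[[0.22,0.66,0.4,0,0,0],[0.22,0.66,0.4,0,0,0],[0.22,0.66,0.4,0,0,0],[0.22,0.66,0.4,0,0,0]]' 
python3 -c "
from h import *
togo([-104,2,20],1);print(state()['wrist_force']@frame(np.load('p.npy')[3]))"
python3 -m crank '[[0.22,0.66,0.4,0,0,0],[0.16,0.5,0.3,0,0,0],[0.16,0.5,0.3,0,0,0]]' >/dev/null
python3 -c "
from h import *
togo([-104,2,20],1);print(state()['wrist_force']@frame(np.load('p.npy')[3]))"
```

```text
t: 15.0
tool_pos: [0.4625, -0.1032, 0.0668]
tool_rot: [-0.255, 0.954, -0.152, 0.043]
wrist_force: [-1.1, -2.5, 0.2]
grip_width: 0.002
gripper_force: 1.2
t 15.0 local mm [-94.8   1.1  21.2] shift [-0.31 -0.67 -0.56] turn [ 0.02  0.03 -0.02] tcp [ 0.462 -0.103  0.067]
 q [ 0.66  0.67 -0.29  2.27 -0.91  0.44 -0.59] F [-1.1 -2.5  0.2] g 0.2 1.2
[-2.24815198  0.28497422  1.54255133]
t 15.38 local mm [-74.4   1.7  20.6] shift [-0.83 -2.39 -1.53] turn [ 0.01  0.03 -0.03] tcp [ 0.468 -0.086  0.077]
 q [ 0.63  0.65 -0.3   2.28 -0.93  0.43 -0.62] F [-0.3 -0.8 -2.1] g 0.6 1.0
[-1.74578505  0.07176759 -1.36656237]
```

```bash
for i in 1 ; do python3 -m crank '[[0.11,0.33,0.2,0,0,0],[0.11,0.33,0.2,0,0,0],[0,0,0,0,0,0]]' | grep -E 'force: \[' ; done
python3 -c "
from h import *
togo([-104,2,20],1);print(state()['wrist_force']@frame(np.load('p.npy')[3]))"
python3 -m crank '[[0.08,0.25,0.15,0,0,0],[0.08,0.25,0.15,0,0,0],[0,0,0,0,0,0]]' >/dev/null
python3 -c "
from h import *
togo([-104,2,20],1);print(state()['wrist_force']@frame(np.load('p.npy')[3]))"
```

```text
wrist_force: [-0.3, 0.4, -0.4]
t 15.75 local mm [-66.3   1.6  20.7] shift [-1.04 -3.05 -1.95] turn [ 0.01  0.03 -0.04] tcp [ 0.47  -0.079  0.081]
 q [ 0.62  0.64 -0.3   2.28 -0.93  0.44 -0.63] F [-0.3  0.4 -0.4] g 0.2 0.0
[ 0.05035969  0.46103909 -0.50861741]
t 16.12 local mm [-60.6   1.5  20.8] shift [-1.21 -3.51 -2.24] turn [ 0.02  0.03 -0.03] tcp [ 0.471 -0.075  0.084]
 q [ 0.61  0.64 -0.3   2.28 -0.93  0.43 -0.64] F [-1.3 -1.4  0.2] g 0.4 0.5
[-1.42771515  0.77732586  1.04224603]
```

```bash
python3 -m crank '[[0.08,0.25,0.15,0,0,0],[0.05,0.16,0.1,0,0,0]]' | grep 'force: \['
python3 -m crank '[[0.05,0.16,0.1,0,0,0],[0.05,0.16,0.1,0,0,0]]' | grep 'force: \['
python3 -c "
from h import *
togo([-104,2,20],1);print(state()['wrist_force']@frame(np.load('p.npy')[3]))
p=np.load('p.npy')
for n in('wrist','scene','top'):
    c=camera(n);hsv=cv2.cvtColor(c['img'],cv2.COLOR_BGR2HSV);m=((hsv[...,0]<4)|(hsv[...,0]>175))&(hsv[...,1]>180)&(hsv[...,2]>80)
    g=[proj(c,W(p,ball(a)))[0].round(1).tolist() for a in(.1,.8,1.,1.1)];print(n,g)
    k,l,st,ce=cv2.connectedComponentsWithStats(m.astype(np.uint8))
    for a in range(1,k):
        if st[a,4]>6 and np.hypot(*(ce[a]-g[2]))<80:print('  ',st[a],ce[a].round(1))
"
```

```text
wrist_force: [-6.8, -12.9, -7.9]
wrist_force: [-9.5, -20.9, -8.1]
t 16.62 local mm [-57.9   0.9  21.8] shift [-1.33 -3.67 -2.46] turn [0.1  0.01 0.03] tcp [ 0.473 -0.073  0.086]
 q [ 0.59  0.63 -0.3   2.28 -0.93  0.43 -0.65] F [ -9.5 -20.9  -8.1] g 0.4 10.0
[-23.82068109   2.42680762   4.37620407]
wrist [[382.6, 311.7], [308.1, 311.6], [289.4, 307.4], [281.2, 304.7]]
   [268 293  21  30 412] [277.1 306.4]
scene [[334.8, 295.9], [332.2, 282.6], [331.4, 280.1], [331.0, 279.2]]
top [[409.3, 283.5], [399.8, 279.8], [396.4, 278.6], [394.6, 278.0]]
```

The stop is reached: force rises to 24 N and the ball is at the 1.1 rad position. Back off and verify.

```bash
python3 -m crank '[[-0.14,-0.41,-0.25,0,0,0],[-0.27,-0.82,-0.5,0,0,0],[-0.27,-0.82,-0.5,0,0,0],[-0.31,-0.95,1.73,0,0,0],[-0.31,-0.95,1.73,0,0,0]]' | grep 'force: \['
python3 -m crank '[[-0.31,-0.95,1.73,0,0,0],[-0.31,-0.95,1.73,0,0,0],[-0.31,-0.95,1.73,0,0,0],[0,0,0,0,0,0],[0,0,0,0,0,0]]' | grep 'force: \['
python3 -c "
from h import *
togo([-104,2,120],1)
p=np.load('p.npy');c=camera('wrist');cv2.imwrite('pics/w7.png',c['img']);hsv=cv2.cvtColor(c['img'],cv2.COLOR_BGR2HSV);m=((hsv[...,0]<4)|(hsv[...,0]>175))&(hsv[...,1]>180)&(hsv[...,2]>80)
print([proj(c,W(p,ball(a)))[0].round(1).tolist() for a in(.1,.9,1.,1.1)])
print('fit outer edge open/closed',proj(c,W(p,np.array([[0,-64,17],[0,-55,17],[0,64,17],[0,55,17],[0,-45,12]])/1e3)).round(1).tolist())
k,l,st,ce=cv2.connectedComponentsWithStats(m.astype(np.uint8))
for a in range(1,k):
    if st[a,4]>40:print('  ',st[a],ce[a].round(1))
i=c['img']
"
```

```text
wrist_force: [1.4, -0.9, 0.1]
wrist_force: [0.7, 0.3, 1.0]
t 18.02 local mm [-76.8   1.8 120. ] shift [-0.76 -2.24 -1.36] turn [ 0.01  0.03 -0.03] tcp [ 0.451 -0.135  0.161]
 q [ 0.63  0.49 -0.15  2.2  -0.74  0.69 -0.75] F [0.7 0.3 1. ] g 0.5 0.0
[[333.9, 246.6], [279.5, 245.4], [273.9, 244.3], [268.7, 243.2]]
fit outer edge open/closed [[211.2, 152.1], [212.2, 165.1], [224.0, 316.4], [223.2, 306.2], [215.2, 178.5]]
   [261 236  19  20 252] [271.3 245.3]
```

```bash
python3 -c "
from h import *
p=np.load('p.npy');c=camera('wrist');i=c['img'].astype(int)
print('pred cart edges y=0',proj(c,W(p,np.array([[-12,0,12],[12,0,12]])/1e3)).round(1).tolist(), 'plate edges y0',proj(c,W(p,np.array([[-108,0,-34],[40,0,-34]])/1e3)).round(1).tolist(),'sleeve top',proj(c,W(p,np.array([[-79,0,-14],[-61,0,-14]])/1e3)).round(1).tolist())
r=int(proj(c,W(p,[0,0,.012]))[0,1]);print('row',r,'edges',[(x,(i[r,x+1]-i[r,x-1]).tolist()) for x in range(150,400) if abs(i[r,x+1]-i[r,x-1]).sum()>120])
col=212
print('col',[(y,i[y,col].tolist()) for y in range(150,200,2)])
print('fit rows y=-47,-57 z17; -45 z12',proj(c,W(p,np.array([[0,-47,17],[0,-57,17],[0,-45,12]])/1e3)).round(1).tolist())
print('col200',[(y,i[y,200].tolist()) for y in range(150,190,2)])
"
```

```text
pred cart edges y=0 [[235.4, 237.8], [204.0, 237.7]] plate edges y0 [[355.7, 223.9], [187.7, 223.1]] sleeve top [[322.9, 229.5], [301.2, 229.4]]
row 237 edges [(157, [-82, -83, -84]), (158, [-93, -97, -95]), (159, [-75, -79, -81]), (160, [-47, -50, -51]), (190, [86, 40, 6]), (191, [167, 88, 13]), (192, [91, 54, 6]), (207, [11, 87, 133]), (208, [12, 77, 141]), (237, [-74, -84, -92]), (238, [-101, -100, -84]), (239, [-55, -51, -42]), (244, [83, 16, -28]), (263, [-33, -15, 106]), (264, [-84, -42, 160]), (265, [-109, -48, 102]), (275, [71, 28, -74]), (276, [104, 56, -77]), (277, [59, 47, -43]), (279, [19, 46, 56]), (280, [37, 61, 78]), (309, [-13, 50, 85]), (310, [-23, 100, 108]), (323, [33, -33, -56]), (324, [87, -32, -104]), (325, [66, -15, -84]), (354, [-61, -44, -18]), (355, [-78, -23, 30]), (356, [-15, 51, 104]), (358, [-127, -125, -120]), (359, [-105, -111, -109])]
col [(150, [236, 148, 62]), (152, [237, 148, 62]), (154, [229, 204, 185]), (156, [254, 254, 254]), (158, [253, 253, 253]), (160, [248, 247, 248]), (162, [247, 246, 246]), (164, [245, 244, 244]), (166, [59, 154, 245]), (1
[... 190 characters left out ...]
55]), (186, [0, 198, 255]), (188, [0, 198, 255]), (190, [0, 198, 255]), (192, [0, 197, 255]), (194, [0, 198, 255]), (196, [24, 199, 255]), (198, [254, 253, 236])]
fit rows y=-47,-57 z17; -45 z12 [[213.0, 176.3], [211.9, 162.0], [215.1, 178.3]]
col200 [(150, [239, 151, 65]), (152, [239, 151, 65]), (154, [239, 150, 67]), (156, [235, 145, 63]), (158, [231, 140, 59]), (160, [233, 144, 71]), (162, [212, 137, 87]), (164, [163, 133, 160]), (166, [0, 127, 240]), (168, [0, 163, 254]), (170, [0, 168, 255]), (172, [0, 173, 255]), (174, [0, 177, 255]), (176, [0, 175, 255]), (178, [0, 152, 252]), (180, [121, 175, 253]), (182, [213, 129, 58]), (184, [42, 39, 41]), (186, [37, 36, 35]), (188, [29, 30, 29])]
```

The cartridge edges show a +3 px camera bias. Correcting for it, the ball lies exactly at 1.1 rad, and the orange fitting's inner edge (row 178) is drawn in to 47 mm. Handing in.

```bash
python3 -c "
from bench import *
print(finish_job())"
```

```text
the job is handed in; nothing more can be done
None
```

The cartridge is turned end for end and fully seated, with its orange end at the orange fitting. The lever is at its stop with the orange fitting measured drawn in (the grey one moves with it), and the job is handed in at about 18 s of robot time.

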